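# Feel the weld fixture's bay for an offcut, clear it, seat the new tube

### The arm

A 6-joint arm with a two-finger parallel gripper is mounted at the origin on the work surface. World frame = base frame: x ahead of the robot, y to its left, z up, the work surface at z = 0. Lengths are in m, angles in rad, forces in N, time in s.
With the tool pointing down it reaches from about 0.3 to 0.875 m from the base axis. Payload 6.4 kg.
Tool frame: the origin (TCP) lies on the mounting face of the last link; the fingertips stand 166 mm ahead of it and the grasp point (between the pads) lies 147 mm ahead of it (grip_depth is the distance from the TCP to the grasp point, in m); x points along the fingers, z is the direction in which the jaws open and shut, and the axes are right-handed (so a half turn about x gives the same grasp; the last joint's range is limited). The gripper opens to 88 mm and grips with 3 to 60 N. Pads are 18 mm wide; open, the fingers measure 123 mm over their backs; the gripper's body (75 mm by 187 mm) begins 45 mm behind the grasp point.
Start: joints at [-1.553, 0.181, 1.607, -0, 1.354, -0.206], TCP at [0.128, -0.561, 0.405] pointing down, gripper open.
Joint ranges: [-2.99, 2.99], [-0.89, 2.07], [0.3, 2.58], [-1.14, 4.28], [0, 2.63], [-3.12, 3.12]. Speed limits (rad/s): [2.57, 2.57, 3.01, 3.14, 3.14, 3.14].

### API

Orientations are given as a unit quaternion [x, y, z, w].
In Python, from bench import * gives the robot as it stands.
- The arm moves only by the tool carry_out, never from a script. Its argument "targets" is a list of rows, each a list of 3 entries, a list of its own where there are three numbers: the finger opening in m, from 0 to 0.0881, then the shift along the tool's x, y, z in m, then the turn, a rotation vector about the tool's x, y, z in rad. A call has 1 to 20 rows; each row shifts and turns the pose as measured when the row begins, along the tool's axes as they then stand; what a row does not reach is not made up. A row lasts 1/10 s, in which the tool goes at most 50 mm and 8.59 degrees, less where a joint would pass 70% of its speed; a pose out of reach is approached as far as the arm can. A call is refused whole if a number of a shift passes 0.05 or a number of a turn 0.15, either way. A call with a gripper value outside its range is refused whole. The fingers move at their own pace and stop on an object; "newtons" is the grip in N (left out, the last holds). Time passes only in rows, so rows that do not move let the fingers close. It gives the time, the measured TCP pose, the force and the opening at its end, in the units of the state.
- observe(): the state, without advancing time (a new reading comes with each control period).
- capture(name): name is "side" or "top"; returns a dict with "img" (384x512x3 uint8, blue, green, red), "camera_matrix" (3x3 intrinsics, pixels), "R" (3x3) and "t" (3): a world point X has camera coordinates R X + t. Camera axes: x right, y down, z forward; pixel columns grow to the right and rows downward; lengths in m; the calibration is good to about 2 mm. A picture is of the moment at which its call begins. There is no depth.
- close_job(): hands the job in, once; it reports no verdict.
The state is a dict: "t": time; "qpos": joint angles; "joint_vel": joint speeds; "joint_efforts": joint torques, N m; "tool_pos": TCP position; "ee_rot": TCP orientation; "wrist_force": force on the tool from outside, world axes, zero at the start; "torque": the same for the moment, N m; "finger_gap": opening from 0.0 (shut) to 1.0 (fully open).
Only numpy, scipy, OpenCV 4.12 (cv2) and the standard library are available. Lean on these libraries where they do the work, as an engineer would, in place of code of your own. Each camera call takes 0.05 s, during which the arm holds its last target.

### The job

Reach down into the bay of the weld fixture and feel with the fingertips along it for the solid offcut left from the last job; take it out and lay it in the scrap tray. Then lower the new box-section tube gently, on its narrow side, down into the bay until it sits fully home on the bay's floor, and let go. Leave the hammer and the short piece of channel where they are.

Things in the scene. Friction and masses are not known exactly. Their poses are not given: they have to be found in the camera images.
- fixture: Weld fixture, fixed to the table: dark steel base plate 260 mm (x axis) x 120 mm (y axis) x 8 mm, with one open-topped rectangular bay along its middle. Origin at the centre of the plate's underside. Bolt heads on the plate and gussets outside the bay's walls stay well below the bay's rim.
- bay_floor (a point): Centre of the bay's floor, 8 mm above the table. Straight-sided bay, inside 200 mm long (x axis) x 46 mm wide (y axis) x 40 mm deep, z up. Side walls 6 mm thick, end walls 8 mm; their rim is 40 mm above this point. Each end wall has a slot 30 mm wide in its middle, from the rim down to the floor: too narrow for the offcut, wide enough for a finger.
- bay_mouth (a point): Centre of the bay's open top, level with the rim. The offcut lies loose on the floor below, its pose not given: a plain dark steel block 36 mm along the bay, 34 mm across it, 28 mm high, 0.2 to 0.35 kg, turned at most 0.1 rad, its centre up to 48 mm along the bay and 3 mm across from the middle. Grip it by the two faces that look along the bay; a push over 1 to 3 N slides it.
- tube_center (a point): Centre (half-way up) of the new tube: bare steel box section 190 mm long (x axis), 40 mm wide (y), 80 mm high (z up), open at both ends, 0.5 to 0.75 kg, standing loose on a 40 mm wide side, so this point is 40 mm above its underside. Its ends are alike. Seated, it stands 40 mm out of the bay, with 3 mm of play on each side and 5 mm at each end.
- tray: Scrap tray, plain aluminium, fixed, empty at the start, outside 160 mm (x axis) x 120 mm (y axis) x 30 mm high, open at the top, walls and floor 3 mm thick. Origin at the centre of its underside on the table. It stands on one side of the fixture and the tube on the other; the sides are swapped from start to start.
- hammer: Bystander: hammer lying loose beyond the fixture, 220 mm long, about 30 mm high. Not to be moved.
- channel: Bystander: short piece of bare steel U channel, 120 x 50 x 34 mm, lying loose, open side up, beyond the fixture. Not to be moved.
Mind the look-alikes: they are no part of the job. What is shaped like the part that bears tube_center but turquoise is not meant.

How it is judged:
On the way, in this order (a step that is already met when the one before it is completed fails the run):
1. the fingertips, not holding the tube, touch something down inside the bay (x of the grasp point in the frame of bay_floor between -0.1 and 0.1 m and y of the grasp point in the frame of bay_floor between -0.025 and 0.025 m and z of the grasp point in the frame of bay_floor below 0.062 m and contact force between the fingers and anything else above 0.4 N and contact force between the fingers and tube below 0.1 N), for 0.02 s.
2. the offcut lies in the scrap tray, released (its weight rests on the tray) (contact force between tray and anything else above 1.5 N and contact force between tray and the fingers below 0.1 N and contact force between tray and the arm below 0.1 N and contact force between tray and tube below 0.1 N), for 0.2 s.
3. the tube sits fully home in the bay (z of tube_center in the frame of bay_floor between 0.036 and 0.0435 m and horizontal distance between tube_center and bay_floor below 0.0085 m and angle between the x axis of bay_floor and the x axis of tube_center, either way round below 0.06 rad and angle between the z axis of bay_floor and the z axis of tube_center, either way round below 0.05 rad), for 0.2 s.
At the end, for the whole second after the job is handed in: The offcut's weight (over 1.5 N) rests on the scrap tray, and the tube rests released and at rest in the bay: its underside on the bay's floor (within 4 mm), its centre within 8.5 mm of the bay's centre seen from above, its length along the bay within 0.06 rad and upright within 0.05 rad (all of step 2 and all of step 3 and linear speed of tube below 0.02 m/s and contact force between the fingers and tube below 0.1 N); the robot touches nothing.
It fails at once if the tube is dropped into the bay (faster than 0.45 m/s inside it) (horizontal distance between tube_center and bay_floor below 0.02 m and z of tube_center in the frame of bay_floor below 0.078 m and linear speed of tube above 0.45 m/s).
It fails at once if the tube is put into the scrap tray (contact force between tray and tube above 1 N).
It fails at once if the hammer or the channel is moved more than 30 mm (distance of any of hammer, channel from where it was at the start of the episode above 0.03 m).
It also fails if it takes over 72 s, if anything falls off the work surface, if the arm or the gripper's body presses on something with over 40 N, if the wrist force passes 120 N, or if a joint passes its speed limit or range.

## Working session

There is one attempt and no reset: what is moved stays moved. The work goes in short steps, Python scripts to look and compute and a tool call to move; the robot and the scene stay as the last step left them, time stands still between calls to the robot, and variables do not carry over. Pictures are saved under pics/ and viewed, and the job is handed in when it is done.

Besides the shell and the picture viewer there is one more tool, called after "Call:" in YAML: its name, and indented under it one key for each argument. carry_out: Moves the arm, as the interface text tells. Its arguments: {"type":"object","properties":{"targets":{"type":"array","items":{"type":"array"}},"newtons":{"type":"number"}},"required":["targets"]}

```bash
ls; mkdir -p pics
python3 - <<'E'
from bench import *
import cv2
print(observe())
for n in("side","top"):
    c=capture(n); cv2.imwrite(f"pics/{n}0.png",c["img"]); print(n,c["camera_matrix"],c["R"],c["t"])
E
```

```text
pics
{'t': 0.0, 'qpos': array([-1.55329901e+00,  1.81527360e-01,  1.60796708e+00,  1.55677920e-05,
        1.35380004e+00, -2.06323121e-01]), 'joint_vel': array([ 0.00037473,  0.00022828, -0.0005054 ,  0.0017411 ,  0.00141463,
       -0.0020918 ]), 'joint_efforts': array([-4.98307254e-04, -4.33870912e+01, -3.41851187e+01,  7.02923583e-02,
        3.87923489e-02, -1.46717357e-04]), 'tool_pos': array([ 0.12762691, -0.56040934,  0.40383737]), 'ee_rot': array([ 0.44150177,  0.55308905, -0.44056758,  0.55233043]), 'wrist_force': array([-0.60895982,  0.37109042,  0.40688486]), 'torque': array([ 0.04981271, -0.04972464,  0.03599976]), 'finger_gap': 1.0031748165136456}
side [[416.17620818   0.         265.77765921]
 [  0.         416.17620818 190.09366673]
 [  0.           0.           1.        ]] [[-0.92752212 -0.37297999 -0.02426211]
 [-0.19398127  0.53584339 -0.82173178]
 [ 0.3194902  -0.75746801 -0.56935773]] [0.46864254 0.12995529 1.05792771]
top [[425.08323271   0.         255.5421293 ]
 [  0.         425.08323271 188.21418818]
 [  0.           0.           1.        ]] [[-2.00091334e-02 -9.99798280e-01 -1.74154574e-03]
 [-9.97152752e-01  2.00827973e-02 -7.26847279e-02]
 [ 7.27050411e-02  2.82228710e-04 -9.97353447e-01]] [0.06684691 0.47040597 1.09870479]
```

View pics/side0.png

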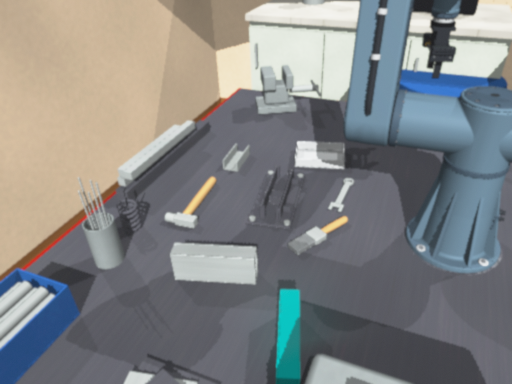

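View pics/top0.png

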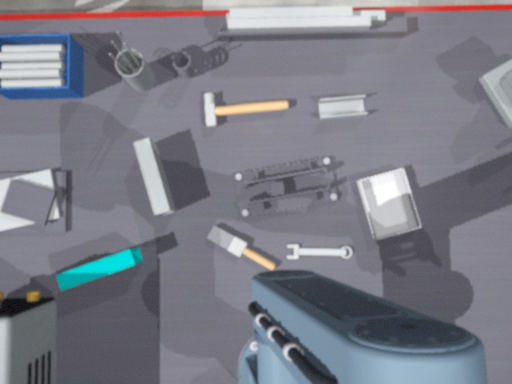

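Candidates for the tube: the bare grey block at top (155,176) / side (214,263), and the turquoise look-alike at top (100,268) / side (288,335). The long grey bars at top (305,18) are background. The tray is the open box at top (390,203), the fixture is at (287,186), the hammer at (245,107) and the channel at (343,107). I choose the bare grey block as the tube, and will check it in a close crop.

Run:
```python
import cv2,numpy as np
t=cv2.imread("pics/top0.png"); s=cv2.imread("pics/side0.png")
a=cv2.resize(t[145:230,220:350],None,fx=6,fy=6,interpolation=cv2.INTER_CUBIC); cv2.imwrite("pics/c_fix.png",np.clip(a*2.0,0,255).astype(np.uint8))
b=cv2.resize(t[125:225,120:190],None,fx=5,fy=5,interpolation=cv2.INTER_CUBIC)
c=cv2.resize(s[225:300,160:270],None,fx=4,fy=4,interpolation=cv2.INTER_CUBIC)
o=np.zeros((500,800,3),np.uint8); o[:500,:350]=b; o[:300,355:795]=c; cv2.imwrite("pics/c_tube.png",o)
```

```text
(no output)
```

View pics/c_fix.png

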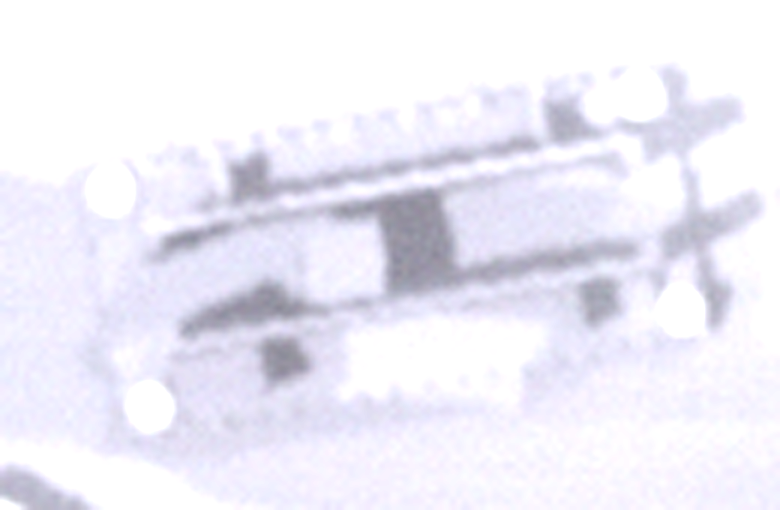

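View pics/c_tube.png

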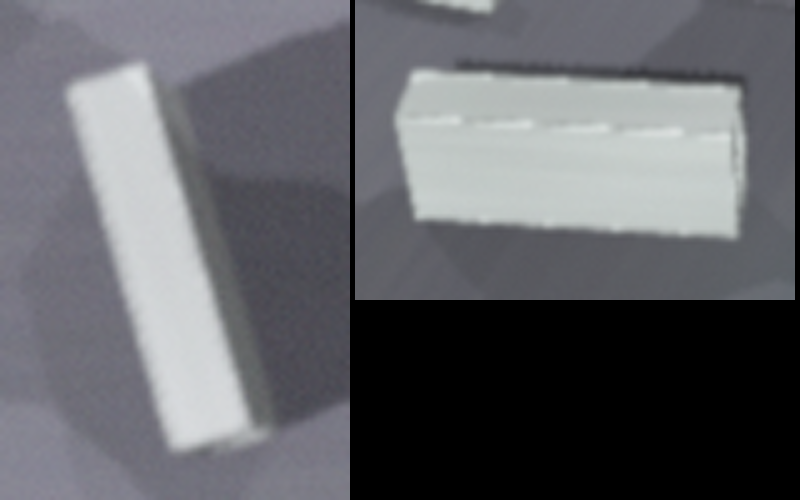

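The crop confirms the choice: bare light-grey box section, open end visible at the right in the side view. The fixture crop shows a slightly lighter square (offcut top) near top pixel (277,188) with its shadow to the right. I'll measure next, and still feel for the offcut.

```bash
cat > h.py <<'E'
import cv2,numpy as np
from bench import *
from scipy.spatial.transform import Rotation as Ro
def ray(c,px,z):
    K,R,t=c["camera_matrix"],c["R"],c["t"]
    px=np.atleast_2d(np.asarray(px,float))
    d=np.linalg.inv(K)@np.c_[px,np.ones(len(px))].T
    o=-R.T@t; d=(R.T@d).T
    return o+d*((z-o[2])/d[:,2])[:,None]
def proj(c,X):
    X=np.atleast_2d(X); p=c["camera_matrix"]@(c["R"]@X.T+c["t"][:,None]); return (p[:2]/p[2]).T
E
python3 - <<'E'
from h import *
c=capture("top"); img=c["img"]; g=cv2.cvtColor(img,cv2.COLOR_BGR2GRAY)
def blobs(x0,y0,x1,y1,th,amin):
    m=np.zeros_like(g); m[y0:y1,x0:x1]=(g[y0:y1,x0:x1]>th)*255
    return [k for k in cv2.findContours(m,cv2.RETR_EXTERNAL,cv2.CHAIN_APPROX_NONE)[0] if cv2.contourArea(k)>=amin]
B=[]
for th in (140,):
  for k in blobs(225,150,345,222,th,8):
    M=cv2.moments(k); p=(M['m10']/M['m00'],M['m01']/M['m00']); 
    print("bolt?",np.round(p,1),cv2.contourArea(k),ray(c,p,.012).round(4))
for th in(150,170,185):
  for k in blobs(125,125,190,225,th,300):
    r=cv2.minAreaRect(k); bx=cv2.boxPoints(r); w=ray(c,bx,.08); print("tube",th,r,w.round(4)[:,:2].tolist(),w.mean(0).round(4), [np.linalg.norm(w[i]-w[i-1]).round(4) for i in range(2)])
for th in(140,160):
  for k in blobs(345,155,430,250,th,300):
    r=cv2.minAreaRect(k); bx=cv2.boxPoints(r); w=ray(c,bx,.03); print("tray",th,r,w.mean(0).round(4), [np.linalg.norm(w[i]-w[i-1]).round(4) for i in range(2)])
E
```

```text
bolt? [244.4 212.3] 33.5 [[0.4093 0.0878 0.012 ]]
bolt? [333.1 196.4] 36.5 [[ 0.4464 -0.1463  0.012 ]]
bolt? [238.  176.3] 37.0 [[0.5046 0.1031 0.012 ]]
bolt? [326.  160.3] 41.0 [[ 0.5423 -0.1306  0.012 ]]
bolt? [340.6 151.7] 9.5 [[ 0.5645 -0.1702  0.012 ]]
tube 150 ((151.37037658691406, 176.7693328857422), (79.0997085571289, 18.834562301635742), 72.55281066894531) [[0.5894, 0.3673], [0.6028, 0.3224], [0.4132, 0.2641], [0.4002, 0.3085]] [0.5014 0.3156 0.08  ] [np.float64(0.1982), np.float64(0.0469)]
tube 170 ((151.21353149414062, 176.179931640625), (76.79671478271484, 16.48077964782715), 73.81079864501953) [[0.59, 0.3621], [0.6008, 0.3225], [0.4156, 0.27], [0.405, 0.3091]] [0.5028 0.3159 0.08  ] [np.float64(0.1924), np.float64(0.041)]
tube 185 ((151.153076171875, 175.9716796875), (75.8053970336914, 15.675328254699707), 73.81079864501953) [[0.5896, 0.361], [0.5999, 0.3233], [0.417, 0.2714], [0.407, 0.3086]] [0.5033 0.3161 0.08  ] [np.float64(0.19), np.float64(0.039)]
tray 140 ((386.294189453125, 194.6764678955078), (81.00689697265625, 53.11530303955078), 75.96376037597656) [ 0.4478 -0.2809  0.03  ] [np.float64(0.2089), np.float64(0.1392)]
tray 160 ((388.33514404296875, 203.0214080810547), (62.71474075317383, 50.2274055480957), 73.85565948486328) [ 0.4258 -0.2853  0.03  ] [np.float64(0.1611), np.float64(0.1313)]
```

Run:
```python
from h import *
o=observe(); R=Ro.from_quat(o["ee_rot"]).as_matrix(); print(R.round(3)); print("zyaw",np.arctan2(R[1,2],R[0,2]), np.hypot(*o["tool_pos"][:2]))
c=capture("top"); s=capture("side")
for z in(.036,): print("offcut",ray(c,[(277.1,187.1),(269.7,188),(283,187)],z).round(4).tolist())
g=cv2.cvtColor(s["img"],cv2.COLOR_BGR2GRAY)
m=np.zeros_like(g); m[165:232,240:310]=(g[165:232,240:310]>130)*255
for k in cv2.findContours(m,0,1)[0]:
    M=cv2.moments(k)
    if M['m00']>3: p=(M['m10']/M['m00'],M['m01']/M['m00']); print("bolt side",np.round(p,1),M['m00'],ray(s,p,.012).round(4))
cv2.imwrite("pics/c_side.png",np.clip(cv2.resize(s["img"][155:240,235:320],None,fx=7,fy=7,interpolation=cv2.INTER_CUBIC)*2.,0,255).astype(np.uint8))
# tray corners side/top crop
cv2.imwrite("pics/c_tray.png",cv2.resize(c["img"][150:255,345:430],None,fx=5.5,fy=5.5,interpolation=cv2.INTER_CUBIC))
```

```text
[[-0.     0.975  0.222]
 [ 0.001  0.222 -0.975]
 [-1.     0.    -0.001]]
zyaw -1.3470139128345602 0.5748122706307234
offcut [[0.472, 0.0017, 0.036], [0.4701, 0.0208, 0.036], [0.472, -0.0135, 0.036]]
bolt side [286.5 222.4] 21.0 [[0.4104 0.086  0.012 ]]
bolt side [251.6 217.9] 24.5 [[0.506  0.1009 0.012 ]]
bolt side [300. 175.] 14.0 [[ 0.4493 -0.15    0.012 ]]
bolt side [270.3 171.8] 17.0 [[ 0.5441 -0.1358  0.012 ]]
bolt side [302.9 165.9] 22.5 [[ 0.4575 -0.2055  0.012 ]]
```

View pics/c_side.png

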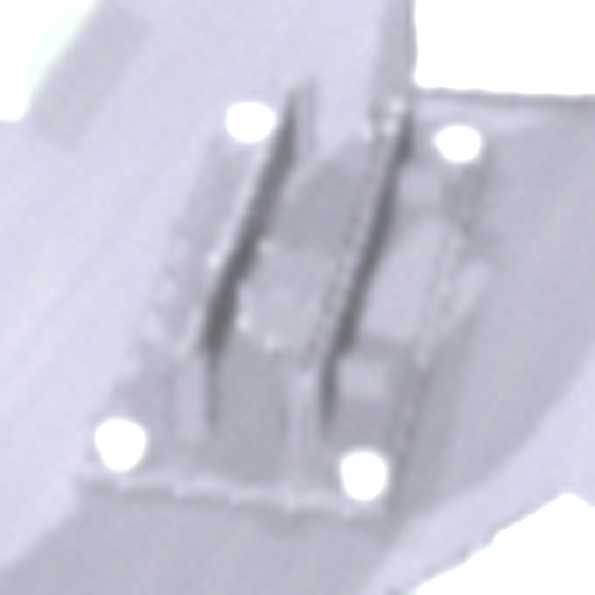

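View pics/c_tray.png

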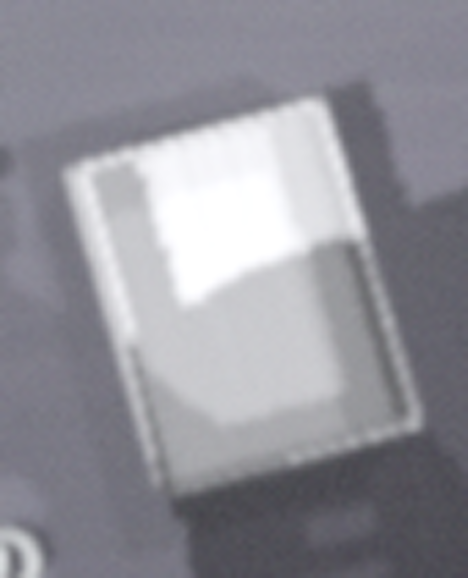

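Call:
carry_out:
  targets:
    - [0.088,[0,0,0],[0.064,0,0]]
    - [0.088,[0,0.027,-0.031],[0,0,0]]
    - [0.088,[0,0.027,-0.031],[0,0,0]]
    - [0.088,[0,0.027,-0.031],[0,0,0]]
    - [0.088,[0,0.027,-0.031],[0,0,0]]
    - [0.088,[0,0.027,-0.031],[0,0,0]]
    - [0.088,[0,0.027,-0.031],[0,0,0]]
    - [0.088,[0,0.027,-0.031],[0,0,0]]
    - [0.088,[0,0.027,-0.031],[0,0,0]]
    - [0.088,[0,0.027,-0.031],[0,0,0]]
    - [0.088,[0,0.027,-0.031],[0,0,0]]
    - [0.088,[0,0.027,-0.031],[0,0,0]]
    - [0.088,[0,0.027,-0.031],[0,0,0]]
    - [0.088,[0,0,0],[0,0,0]]

```text
t: 1.65
tool_pos: [0.3968, -0.1268, 0.4039]
ee_rot: [0.461, 0.535, -0.46, 0.538]
wrist_force: [-0.6, 0.3, -0.5]
finger_gap: 0.999
```

```bash
cat >> h.py <<'E'
def go(xyz,zyaw):
    "remaining correction to the wanted pose in tool axes; tool down, jaws at zyaw"
    o=observe(); R=Ro.from_quat(o["ee_rot"])
    x=np.array([0,0,-1.]); z=np.array([np.cos(zyaw),np.sin(zyaw),0]); T=Ro.from_matrix(np.c_[x,np.cross(z,x),z])
    sh=R.inv().apply(np.asarray(xyz)-o["tool_pos"]); rv=(R.inv()*T).as_rotvec()
    shT=T.inv().apply(np.asarray(xyz)-o["tool_pos"])
    print("t",round(o["t"],2),"pos",o["tool_pos"].round(4),"gap",round(o["finger_gap"]*.0881,4),"F",o["wrist_force"].round(2),"q6",o["qpos"][5].round(2))
    print("shift now-axes",sh.round(4)," turn",rv.round(4)," shift in final axes",shT.round(4))
E
python3 -c "
from h import *
c=capture('top');print(ray(c,[(389.1,203.4)],.03))
go((.472,.0017,.405),-1.411)"
```

```text
[[ 0.42438446 -0.28722748  0.03      ]]
t 1.7 pos [ 0.3962 -0.1283  0.4039] gap 0.0886 F [-0.4  -0.32 -0.51] q6 0.82
shift now-axes [-0.0011  0.0946 -0.1171]  turn [-0.0086  0.0018 -0.0028]  shift in final axes [-0.0011  0.0956 -0.1163]
```

Call:
carry_out:
  targets:
    - [0.07,[0.02,0.032,-0.038],[-0.009,0.002,-0.003]]
    - [0.07,[0.02,0.032,-0.038],[0,0,0]]
    - [0.07,[0.03,0.032,-0.038],[0,0,0]]
    - [0.07,[0.04,0,-0.003],[0,0,0]]
    - [0.07,[0,0,0],[0,0,0]]

```text
t: 2.2
tool_pos: [0.4696, -0.0114, 0.2988]
ee_rot: [0.46, 0.533, -0.461, 0.539]
wrist_force: [-1.4, 0.4, -0.1]
finger_gap: 0.796
```

```bash
python3 -c "
from h import *
c=capture('top');cv2.imwrite('pics/t1.png',cv2.resize(c['img'][130:240,200:370],None,fx=4.5,fy=4.5))
c=capture('side');cv2.imwrite('pics/s1.png',cv2.resize(c['img'][60:260,200:400],None,fx=3,fy=3))
go((.472,.0017,.26),-1.411)"
```

```text
t 2.3 pos [ 0.4717 -0.0128  0.3037] gap 0.0698 F [ 0.11 -0.51  0.36] q6 1.15
shift now-axes [ 0.0436  0.0019 -0.0147]  turn [-0.0104  0.0106 -0.0122]  shift in final axes [ 0.0437  0.0026 -0.0143]
```

View pics/s1.png

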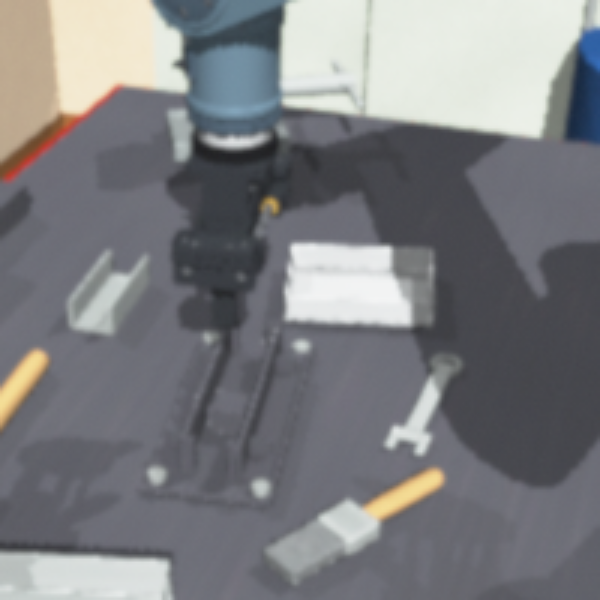

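View pics/t1.png

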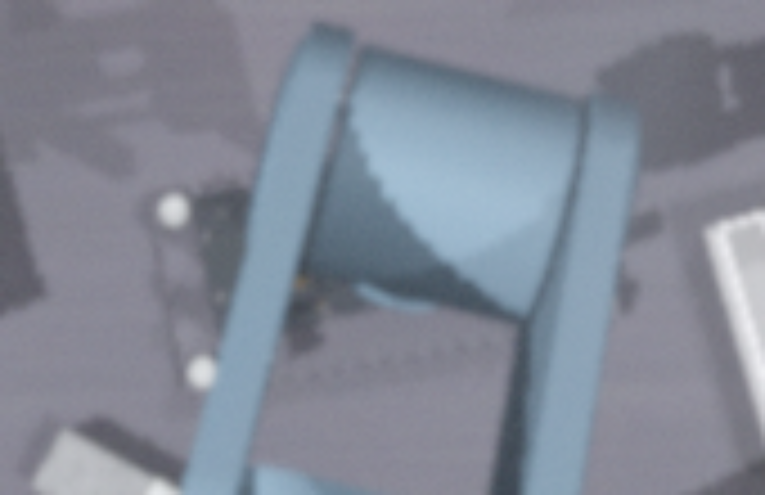

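The side view shows the gripper hanging over the bay near (205,310) in the crop. In the top view the arm hides the bay, so I go by measured poses and forces.

Call:
carry_out:
  targets:
    - [0.07,[0.015,0.002,-0.01],[-0.01,0.011,-0.012]]
    - [0.07,[0.015,0,-0.004],[0,0,0]]
    - [0.07,[0.015,0,0],[0,0,0]]
    - [0.07,[0,0,0],[0,0,0]]
    - [0.07,[0,0,0],[0,0,0]]

```text
t: 2.8
tool_pos: [0.4749, -0.0031, 0.2645]
ee_rot: [0.463, 0.533, -0.458, 0.54]
wrist_force: [0.6, -0.2, -0.4]
finger_gap: 0.795
```

```bash
python3 -c "
from h import *
go((.472,.0017,.215),-1.411)"
```

```text
t 2.8 pos [ 0.4749 -0.0031  0.2645] gap 0.0701 F [ 0.59 -0.19 -0.42] q6 1.16
shift now-axes [ 0.0494 -0.0027 -0.0053]  turn [-0.0076  0.0035 -0.0112]  shift in final axes [ 0.0495 -0.0021 -0.0052]
```

Call:
carry_out:
  targets:
    - [0.07,[0.012,-0.002,-0.004],[-0.008,0.004,-0.011]]
    - [0.07,[0.012,0,-0.001],[0,0,0]]
    - [0.07,[0.012,0,0],[0,0,0]]
    - [0.07,[0.006,0,0],[0,0,0]]
    - [0.07,[0,0,0],[0,0,0]]

```text
t: 3.3
tool_pos: [0.4729, 0.0012, 0.2211]
ee_rot: [0.459, 0.538, -0.458, 0.539]
wrist_force: [-0.4, -0.0, 0.6]
finger_gap: 0.798
```

```bash
python3 -c "
from h import *
go((.472,.0017,.178),-1.411)"
```

```text
t 3.3 pos [0.4729 0.0012 0.2211] gap 0.0703 F [-0.4  -0.03  0.6 ] q6 1.16
shift now-axes [ 0.0431 -0.0009 -0.0007]  turn [ 0.0001  0.0004 -0.0026]  shift in final axes [ 0.0431 -0.0008 -0.0006]
```

Aligned. I lower gently into the bay, watching the force.

Call:
carry_out:
  targets:
    - [0.07,[0.01,-0.001,-0.001],[0,0,-0.003]]
    - [0.07,[0.01,0,0],[0,0,0]]
    - [0.07,[0.008,0,0],[0,0,0]]
    - [0.07,[0,0,0],[0,0,0]]

```text
t: 3.7
tool_pos: [0.4716, 0.0021, 0.1904]
ee_rot: [0.458, 0.539, -0.459, 0.538]
wrist_force: [-0.4, 0.9, -0.8]
finger_gap: 0.798
```

```bash
python3 -c "
from h import *
go((.472,.0017,.178),-1.411)"
```

```text
t 3.7 pos [0.4716 0.0021 0.1904] gap 0.0703 F [-0.43  0.93 -0.82] q6 1.16
shift now-axes [0.0124 0.0003 0.0005]  turn [0.0001 0.0003 0.001 ]  shift in final axes [0.0124 0.0003 0.0005]
```

Call:
carry_out:
  targets:
    - [0.07,[0.006,0,0],[0,0,0]]
    - [0.07,[0.005,0,0],[0,0,0]]
    - [0.07,[0,0,0],[0,0,0]]

```text
t: 4.0
tool_pos: [0.4718, 0.0021, 0.1785]
ee_rot: [0.458, 0.538, -0.459, 0.538]
wrist_force: [0.3, 0.4, -0.2]
finger_gap: 0.791
```

Call:
carry_out:
  targets:
    - [0.06,[0,0,0],[0,0,0]]
    - [0.05,[0,0,0],[0,0,0]]
    - [0.045,[0,0,0],[0,0,0]]
    - [0.03,[0,0,0],[0,0,0]]
    - [0.03,[0,0,0],[0,0,0]]
    - [0.03,[0,0,0],[0,0,0]]
  newtons: 4

```text
t: 4.6
tool_pos: [0.4722, 0.002, 0.1792]
ee_rot: [0.458, 0.538, -0.459, 0.539]
wrist_force: [0.2, -0.2, -1.4]
finger_gap: 0.398
```

```bash
python3 -c "
from h import *
go((.472,.0017,.178),-1.411)"
```

```text
t 4.6 pos [0.4722 0.002  0.1792] gap 0.0351 F [ 0.15 -0.16 -1.42] q6 1.16
shift now-axes [ 0.0012 -0.0002  0.0003]  turn [ 0.0002  0.0009 -0.0006]  shift in final axes [ 0.0012 -0.0002  0.0003]
```

The fingers stopped at 35 mm, so they have found the offcut. I firm the grip and lift.

Call:
carry_out:
  targets:
    - [0.02,[0,0,0],[0,0,0]]
    - [0.02,[0,0,0],[0,0,0]]
    - [0.02,[-0.01,0,0],[0,0,0]]
    - [0.02,[-0.02,0,0],[0,0,0]]
    - [0.02,[-0.02,0,0],[0,0,0]]
    - [0.02,[-0.03,0,0],[0,0,0]]
    - [0.02,[-0.03,0,0],[0,0,0]]
    - [0.02,[0,0,0],[0,0,0]]
  newtons: 30

```text
t: 5.4
tool_pos: [0.4706, 0.0025, 0.2934]
ee_rot: [0.458, 0.54, -0.459, 0.537]
wrist_force: [0.8, -0.0, -2.8]
finger_gap: 0.392
```

```bash
python3 -c "
from h import *
c=capture('side');cv2.imwrite('pics/s2.png',cv2.resize(c['img'][60:260,200:400],None,fx=3,fy=3))
go((.424,-.287,.29),-1.411)"
```

```text
t 5.45 pos [0.4698 0.0026 0.2913] gap 0.0343 F [-0.38  0.79 -3.83] q6 1.16
shift now-axes [ 0.0013 -0.0913  0.2787]  turn [ 0.     -0.0025  0.007 ]  shift in final axes [ 0.0013 -0.0913  0.2787]
```

View pics/s2.png

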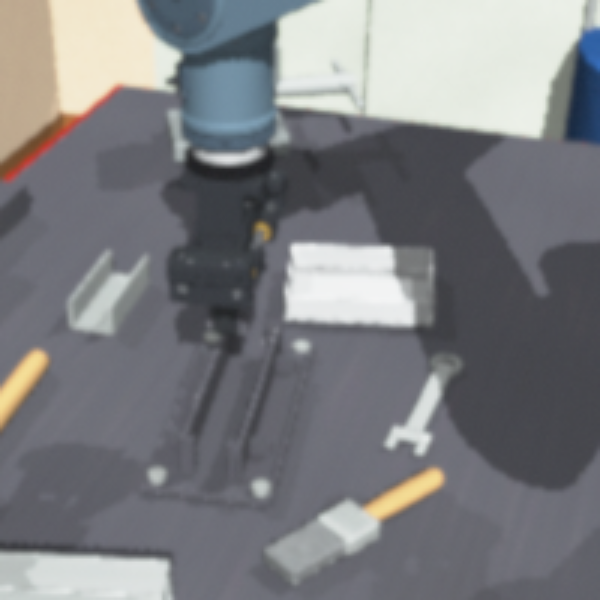

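The bay is now empty and the offcut hangs between the fingers (about 3 N on the wrist). Off to the tray.

Call:
carry_out:
  targets:
    - [0.02,[0,-0.006,0.018],[-0.06,-0.003,0.007]]
    - [0.02,[0,-0.014,0.034],[-0.06,0,0]]
    - [0.02,[0,-0.016,0.034],[0,0,0]]
    - [0.02,[0,-0.016,0.034],[0,0,0]]
    - [0.02,[0,-0.016,0.034],[0,0,0]]
    - [0.02,[0,-0.016,0.034],[0,0,0]]
    - [0.02,[0,-0.016,0.034],[0,0,0]]
    - [0.02,[0,-0.012,0.02],[0,0,0]]
    - [0.02,[0,0,0],[0,0,0]]
    - [0.02,[0,0,0],[0,0,0]]

```text
t: 6.45
tool_pos: [0.4169, -0.2657, 0.2732]
ee_rot: [0.424, 0.575, -0.423, 0.557]
wrist_force: [-0.1, -0.5, -3.1]
finger_gap: 0.387
```

```bash
python3 -c "
from h import *
go((.424,-.287,.22),-1.287)"
```

```text
t 6.45 pos [ 0.4169 -0.2657  0.2732] gap 0.0341 F [-0.13 -0.54 -3.13] q6 0.48
shift now-axes [0.0527 0.0016 0.0235]  turn [ 0.003  -0.0207  0.0146]  shift in final axes [0.0532 0.0009 0.0224]
```

Call:
carry_out:
  targets:
    - [0.02,[0.01,0.001,0.012],[0.003,-0.021,0.015]]
    - [0.02,[0.02,0,0.01],[0,0,0]]
    - [0.02,[0.018,0,0.001],[0,0,0]]
    - [0.02,[0,0,0],[0,0,0]]
    - [0.02,[0,0,0],[0,0,0]]

```text
t: 6.95
tool_pos: [0.4241, -0.2814, 0.2196]
ee_rot: [0.424, 0.569, -0.422, 0.564]
wrist_force: [-0.3, -0.1, -2.5]
finger_gap: 0.391
```

```bash
python3 -c "
from h import *
go((.424,-.287,.176),-1.287)"
```

```text
t 6.95 pos [ 0.4241 -0.2814  0.2196] gap 0.0345 F [-0.3  -0.13 -2.48] q6 0.46
shift now-axes [ 0.0435 -0.0016  0.0057]  turn [ 0.0045 -0.0071  0.0019]  shift in final axes [ 0.0436 -0.0017  0.0054]
```

Call:
carry_out:
  targets:
    - [0.02,[0.012,-0.002,0.006],[0.005,-0.007,0.002]]
    - [0.02,[0.012,0,0],[0,0,0]]
    - [0.02,[0.012,0,0],[0,0,0]]
    - [0.02,[0,0,0],[0,0,0]]

```text
t: 7.35
tool_pos: [0.4246, -0.287, 0.1821]
ee_rot: [0.424, 0.565, -0.424, 0.567]
wrist_force: [-0.1, 1.1, -3.4]
finger_gap: 0.392
```

Call:
carry_out:
  targets:
    - [0.02,[0.003,0,0],[0,0,0]]
    - [0.02,[0.003,0,0],[0,0,0]]
    - [0.02,[0.002,0,0],[0,0,0]]

```text
t: 7.65
tool_pos: [0.4248, -0.2873, 0.174]
ee_rot: [0.424, 0.565, -0.424, 0.567]
wrist_force: [-7.9, 6.0, 25.7]
finger_gap: 0.392
```

```bash
python3 -c "
from h import *
go((.424,-.287,.174),-1.287)"
```

```text
t 7.65 pos [ 0.4248 -0.2873  0.174 ] gap 0.0345 F [-7.9   6.03 25.75] q6 0.46
shift now-axes [-0.     -0.0007 -0.0005]  turn [ 0.001   0.0024 -0.0014]  shift in final axes [-0.     -0.0007 -0.0005]
```

On the tray floor (25 N up). I open a little and rise.

Call:
carry_out:
  targets:
    - [0.036,[-0.001,0,0],[0,0,0]]
    - [0.06,[0,0,0],[0,0,0]]
    - [0.06,[0,0,0],[0,0,0]]
    - [0.06,[0,0,0],[0,0,0]]
    - [0.06,[-0.01,0,0],[0,0,0]]
    - [0.06,[-0.02,0,0],[0,0,0]]
    - [0.06,[-0.04,0,0],[0,0,0]]
    - [0.06,[-0.05,0,0],[0,0,0]]
    - [0.06,[-0.03,0,0],[0,0,0]]
    - [0.06,[0,0,0],[0,0,0]]

```text
t: 8.65
tool_pos: [0.4247, -0.2873, 0.3351]
ee_rot: [0.424, 0.563, -0.424, 0.568]
wrist_force: [0.5, -0.3, -0.5]
finger_gap: 0.682
```

```bash
python3 -c "
from h import *
c=capture('side');cv2.imwrite('pics/s3.png',cv2.resize(c['img'][60:260,200:400],None,fx=3,fy=3))
go((.5028,.3159,.33),-1.295)"
```

```text
t 8.7 pos [ 0.4244 -0.287   0.3333] gap 0.0599 F [ 0.2   0.26 -1.24] q6 0.46
shift now-axes [ 0.0015  0.2445 -0.5566]  turn [ 0.0087  0.0041 -0.0023]  shift in final axes [ 0.0033  0.2397 -0.5587]
```

View pics/s3.png

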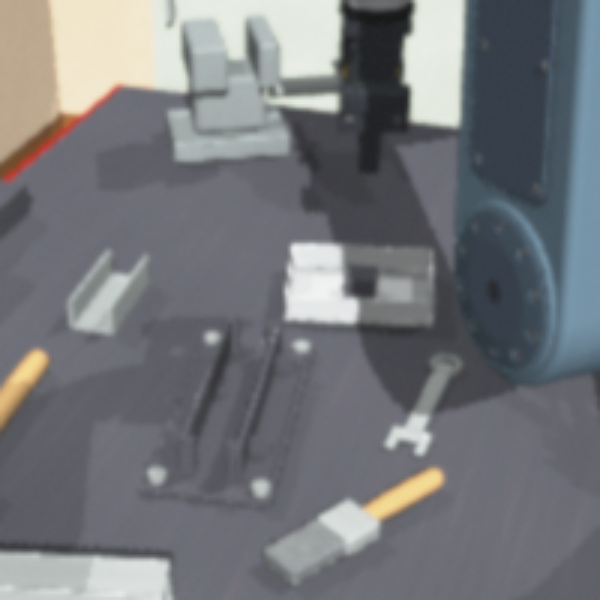

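The offcut lies in the tray (crop (378,280)), and the bay is empty. I cross-check the tube with the side view, then go over.

```bash
python3 -c "
from h import *
c=capture('side')
w=ray(c,[(173.75,242.5),(256.25,246.25),(255,258),(171.25,255.5)],.08);print(w.round(4),w.mean(0))
o=observe();print(o['t'])"
```

```text
[[0.6018 0.3235 0.08  ]
 [0.4183 0.2689 0.08  ]
 [0.4061 0.3047 0.08  ]
 [0.5837 0.3625 0.08  ]] [0.50248885 0.31491175 0.08      ]
8.75
```

Call:
carry_out:
  targets:
    - [0.088,[0,0.01,-0.022],[0.009,0,0]]
    - [0.088,[0,0.017,-0.04],[0,0,0]]
    - [0.088,[0,0.017,-0.04],[0,0,0]]
    - [0.088,[0,0.017,-0.04],[0,0,0]]
    - [0.088,[0,0.017,-0.04],[0,0,0]]
    - [0.088,[0,0.017,-0.04],[0,0,0]]
    - [0.088,[0,0.017,-0.04],[0,0,0]]
    - [0.088,[0,0.017,-0.04],[0,0,0]]
    - [0.088,[0,0.017,-0.04],[0,0,0]]
    - [0.088,[0,0.017,-0.04],[0,0,0]]
    - [0.088,[0,0.017,-0.04],[0,0,0]]
    - [0.088,[0,0.017,-0.04],[0,0,0]]
    - [0.088,[0,0.01,-0.02],[0,0,0]]
    - [0.088,[0,0,0],[0,0,0]]

```text
t: 10.15
tool_pos: [0.4845, 0.254, 0.3051]
ee_rot: [0.421, 0.576, -0.436, 0.549]
wrist_force: [0.1, -0.6, 1.2]
finger_gap: 1.001
```

```bash
python3 -c "
from h import *
go((.5028,.3155,.30),-1.295)"
```

```text
t 10.15 pos [0.4845 0.254  0.3051] gap 0.0882 F [ 0.05 -0.55  1.18] q6 1.56
shift now-axes [ 0.0047  0.0342 -0.0544]  turn [-0.0072 -0.0175  0.0396]  shift in final axes [ 0.0051  0.0344 -0.0542]
```

Call:
carry_out:
  targets:
    - [0.088,[0.002,0.012,-0.018],[-0.007,-0.018,0.04]]
    - [0.088,[0.002,0.012,-0.018],[0,0,0]]
    - [0.088,[0,0.01,-0.018],[0,0,0]]
    - [0.088,[0,0,0],[0,0,0]]
    - [0.088,[0,0,0],[0,0,0]]

```text
t: 10.65
tool_pos: [0.4997, 0.3122, 0.2908]
ee_rot: [0.421, 0.566, -0.432, 0.562]
wrist_force: [-0.5, -0.1, -0.3]
finger_gap: 0.999
```

```bash
python3 -c "
from h import *
go((.5028,.3155,.28),-1.295)"
```

```text
t 10.65 pos [0.4997 0.3122 0.2908] gap 0.088 F [-0.48 -0.11 -0.28] q6 1.65
shift now-axes [ 0.0107  0.004  -0.0024]  turn [-0.0003  0.0046  0.0162]  shift in final axes [ 0.0108  0.0038 -0.0023]
```

Call:
carry_out:
  targets:
    - [0.088,[0.01,0.004,-0.002],[0,0.005,0.016]]
    - [0.088,[0.02,0,0],[0,0,0]]
    - [0.088,[0.01,0,0],[0,0,0]]
    - [0.088,[0,0,0],[0,0,0]]
    - [0.088,[0,0,0],[0,0,0]]

```text
t: 11.15
tool_pos: [0.5021, 0.309, 0.2474]
ee_rot: [0.426, 0.564, -0.43, 0.562]
wrist_force: [0.2, 0.2, 0.7]
finger_gap: 0.999
```

```bash
python3 -c "
from h import *
c=capture('side');cv2.imwrite('pics/s4.png',cv2.resize(c['img'][130:330,120:320],None,fx=3,fy=3))
go((.5028,.3155,.213),-1.295)"
```

```text
t 11.2 pos [0.5021 0.3091 0.2475] gap 0.0879 F [ 0.05 -0.41  0.22] q6 1.65
shift now-axes [ 0.0345  0.0026 -0.0061]  turn [-0.0047  0.0014  0.0055]  shift in final axes [ 0.0345  0.0024 -0.006 ]
```

View pics/s4.png

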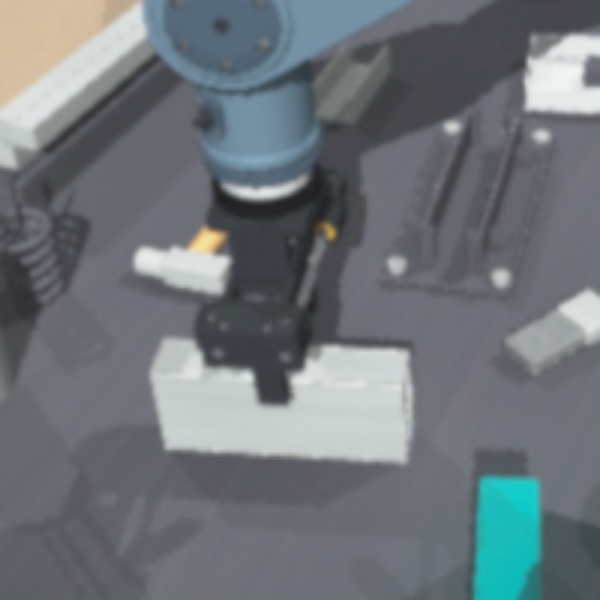

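The gripper straddles the grey tube at mid-length: near finger at crop (272,385), tube from x=155 to 410. I lower, centre and close.

Call:
carry_out:
  targets:
    - [0.088,[0.012,0.002,-0.005],[-0.005,0.001,0.006]]
    - [0.088,[0.012,0,-0.001],[0,0,0]]
    - [0.088,[0.01,0,0],[0,0,0]]
    - [0.088,[0,0,0],[0,0,0]]

```text
t: 11.6
tool_pos: [0.503, 0.3161, 0.2124]
ee_rot: [0.427, 0.563, -0.425, 0.565]
wrist_force: [0.0, 0.7, -0.1]
finger_gap: 0.999
```

```bash
python3 -c "
from h import *
go((.5028,.3155,.213),-1.295)"
```

```text
t 11.6 pos [0.503  0.3161 0.2124] gap 0.088 F [ 0.01  0.69 -0.11] q6 1.66
shift now-axes [-0.0006 -0.0003  0.0005]  turn [ 0.0009  0.     -0.0041]  shift in final axes [-0.0006 -0.0003  0.0005]
```

Call:
carry_out:
  targets:
    - [0.06,[0,0,0],[0.001,0,-0.004]]
    - [0.045,[0,0,0],[0,0,0]]
    - [0.03,[0,0,0],[0,0,0]]
    - [0.03,[0,0,0],[0,0,0]]
    - [0.03,[0,0,0],[0,0,0]]
    - [0.03,[0,0,0],[0,0,0]]
    - [0.03,[0,0,0],[0,0,0]]
  newtons: 15

```text
t: 12.3
tool_pos: [0.5033, 0.3163, 0.2129]
ee_rot: [0.427, 0.564, -0.426, 0.564]
wrist_force: [1.5, -0.0, -0.9]
finger_gap: 0.451
```

```bash
python3 -c "
from h import *
go((.5028,.3155,.213),-1.295)"
```

```text
t 12.3 pos [0.5033 0.3163 0.2129] gap 0.0397 F [ 1.47 -0.04 -0.93] q6 1.66
shift now-axes [-0.0001 -0.0007  0.0006]  turn [ 0.0002  0.0002 -0.0007]  shift in final axes [-0.0001 -0.0007  0.0006]
```

Call:
carry_out:
  targets:
    - [0.02,[0,0,0],[0,0,0]]
    - [0.02,[0,0,0],[0,0,0]]
    - [0.02,[-0.01,0,0],[0,0,0]]
    - [0.02,[-0.02,0,0],[0,0,0]]
    - [0.02,[-0.03,0,0],[0,0,0]]
    - [0.02,[-0.03,0,0],[0,0,0]]
    - [0.02,[-0.03,0,0],[0,0,0]]
    - [0.02,[0,0,0],[0,0,0]]
  newtons: 50

```text
t: 13.1
tool_pos: [0.4998, 0.3152, 0.3315]
ee_rot: [0.422, 0.567, -0.431, 0.561]
wrist_force: [1.9, 0.3, -5.5]
finger_gap: 0.446
```

```bash
python3 -c "
from h import *
go((.476,-.023,.33),.160)"
```

```text
t 13.1 pos [0.4998 0.3152 0.3315] gap 0.0393 F [ 1.92  0.28 -5.54] q6 1.66
shift now-axes [ 0.0038 -0.1151  0.3189]  turn [-1.4548 -0.0109  0.0142]  shift in final axes [ 0.0015 -0.3301 -0.0774]
```

Call:
carry_out:
  targets:
    - [0.02,[0,0,0],[-0.07,0,0]]
    - [0.02,[0,0,0],[-0.13,0,0]]
    - [0.02,[0,0,0],[-0.14,0,0]]
    - [0.02,[0,0,0],[-0.14,0,0]]
    - [0.02,[0,0,0],[-0.14,0,0]]
    - [0.02,[0,0,0],[-0.14,0,0]]
    - [0.02,[0,0,0],[-0.14,0,0]]
    - [0.02,[0,0,0],[-0.14,0,0]]
    - [0.02,[0,0,0],[-0.14,0,0]]
    - [0.02,[0,0,0],[-0.14,0,0]]
    - [0.02,[0,0,0],[-0.1,0,0]]
    - [0.02,[0,0,0],[-0.05,0,0]]
    - [0.02,[0,0,0],[0,0,0]]

```text
t: 14.4
tool_pos: [0.4885, 0.3111, 0.3016]
ee_rot: [-0.089, 0.723, 0.079, 0.681]
wrist_force: [0.4, 0.5, -6.3]
finger_gap: 0.448
```

```bash
python3 -c "
from h import *
go((.476,-.023,.33),.160)"
```

```text
t 14.4 pos [0.4885 0.3111 0.3016] gap 0.0395 F [ 0.35  0.53 -6.27] q6 0.12
shift now-axes [-0.0206 -0.322  -0.0921]  turn [ 0.0773 -0.0596  0.0096]  shift in final axes [-0.0284 -0.3278 -0.0655]
```

Call:
carry_out:
  targets:
    - [0.02,[-0.008,-0.015,-0.003],[0.039,-0.03,0.005]]
    - [0.02,[-0.008,-0.035,-0.007],[0.038,-0.03,0.005]]
    - [0.02,[-0.008,-0.04,-0.008],[0,0,0]]
    - [0.02,[-0.004,-0.04,-0.008],[0,0,0]]
    - [0.02,[0,-0.04,-0.008],[0,0,0]]
    - [0.02,[0,-0.04,-0.008],[0,0,0]]
    - [0.02,[0,-0.04,-0.008],[0,0,0]]
    - [0.02,[0,-0.03,-0.006],[0,0,0]]
    - [0.02,[0,-0.02,-0.004],[0,0,0]]
    - [0.02,[0,0,0],[0,0,0]]
    - [0.02,[0,0,0],[0,0,0]]

```text
t: 15.5
tool_pos: [0.4705, -0.0049, 0.3173]
ee_rot: [-0.049, 0.711, 0.05, 0.7]
wrist_force: [-1.2, -0.6, -6.7]
finger_gap: 0.452
```

```bash
python3 -c "
from h import *
go((.476,-.023,.30),.160)"
```

```text
t 15.5 pos [ 0.4705 -0.0049  0.3173] gap 0.0398 F [-1.18 -0.56 -6.65] q6 -0.4
shift now-axes [ 0.0172 -0.0187  0.0032]  turn [-0.0195 -0.0163 -0.0025]  shift in final axes [ 0.0173 -0.0187  0.0025]
```

Call:
carry_out:
  targets:
    - [0.02,[0.005,-0.01,0.002],[-0.02,-0.016,-0.002]]
    - [0.02,[0.005,-0.009,0.001],[0,0,0]]
    - [0.02,[0.005,0,0],[0,0,0]]
    - [0.02,[0,0,0],[0,0,0]]
    - [0.02,[0,0,0],[0,0,0]]

```text
t: 16.0
tool_pos: [0.4754, -0.0206, 0.2993]
ee_rot: [-0.055, 0.706, 0.058, 0.703]
wrist_force: [0.1, -0.0, -7.0]
finger_gap: 0.444
```

```bash
python3 -c "
from h import *
go((.476,-.023,.28),.160)
c=capture('side');cv2.imwrite('pics/s5.png',cv2.resize(c['img'][100:250,200:350],None,fx=4,fy=4,interpolation=2))
c=capture('top');cv2.imwrite('pics/t5.png',cv2.resize(c['img'][130:240,210:370],None,fx=5,fy=5,interpolation=2))
"
```

```text
t 16.0 pos [ 0.4754 -0.0206  0.2993] gap 0.0391 F [ 0.11 -0.05 -7.02] q6 -0.46
shift now-axes [ 0.0192 -0.0026  0.0003]  turn [ 0.0005 -0.0043 -0.0039]  shift in final axes [ 0.0193 -0.0025  0.0002]
```

View pics/s5.png

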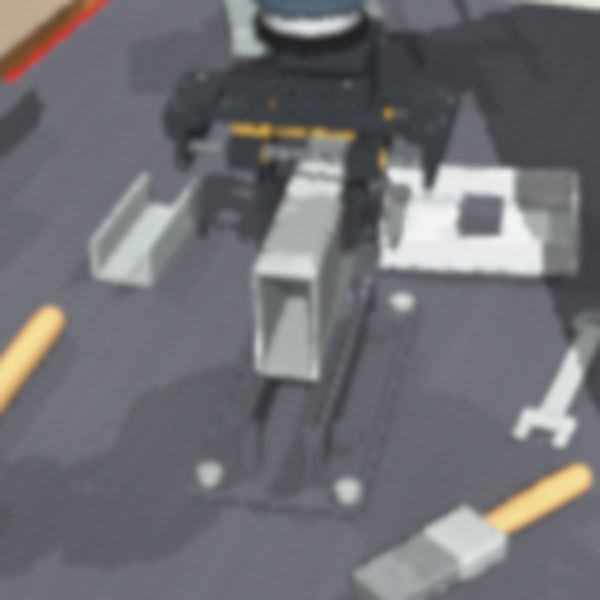

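View pics/t5.png

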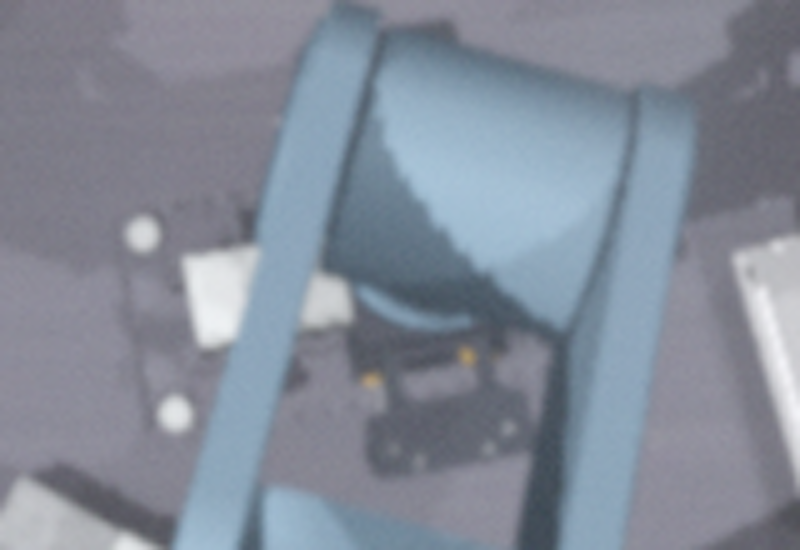

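```bash
python3 -c "
from h import *
c=capture('top');s=capture('side');z=.2993-.213
o=observe();p=o['tool_pos'][:2];u=np.array([np.cos(-1.411),np.sin(-1.411)])
print('expect end mid',(p-u*.095).round(4))
w=ray(c,[(246.4,181.4),(250.6,200)],z+.08);print('top',w.mean(0).round(4),np.linalg.norm(w[0]-w[1]))
w=ray(s,[(264.5,193),(279.5,195)],z);print('side bot',w.mean(0).round(4),np.linalg.norm(w[0]-w[1]))
w=ray(s,[(263.75,168),(278.75,168.75)],z+.08);print('side top',w.mean(0).round(4))
"
```

```text
expect end mid [0.4604 0.0729]
top [0.4555 0.0735 0.1663] 0.04343591760779359
side bot [0.4556 0.074  0.0863] 0.04083332390908046
side top [0.4559 0.0751 0.1663]
```

```bash
python3 -c "
from h import *
go((.476,-.023,.28),.160)
c=capture('side');cv2.imwrite('pics/s6.png',cv2.resize(c['img'][130:230,240:310],None,fx=8,fy=8,interpolation=2)[:600])
c=capture('top');cv2.imwrite('pics/t6.png',cv2.resize(c['img'][160:220,230:300],None,fx=10,fy=10,interpolation=2))
g=cv2.cvtColor(c['img'],6)
print(g[170:206:2,240:262])
"
```

```text
t 16.2 pos [ 0.4755 -0.0208  0.2997] gap 0.0399 F [ 0.86  0.36 -5.98] q6 -0.46
shift now-axes [ 0.0197 -0.0023  0.0002]  turn [ 0.0008 -0.0033 -0.0032]  shift in final axes [ 0.0197 -0.0022  0.0001]
[[127 126 132 132 126 121 122 123 120 125 122 117 121 130 132 132 123 118
  119 122 119 117]
 [124 117 124 130 124 125 123 125 123 124 124 124 120 124 127 128 123 110
   98  94 100 108]
 [173 141 120 120 126 127 128 128 127 125 127 126 126 127 126 126 125 118
   98  92  95 118]
 [203 175 133 125 125 128 126 127 127 127 127 124 127 124 121 122 121 120
  106  94 100 124]
 [192 161 131 122 126 127 127 127 128 127 128 124 124 119 114 112 122 127
  125 126 135 150]
 [143 129 126 126 128 130 136 143 151 155 164 175 182 183 183 182 186 189
  197 200 199 187]
 [126 126 123 128 130 136 158 194 217 222 222 222 222 226 225 220 213 207
  207 206 200 182]
 [132 130 126 122 124 127 140 186 221 232 230 228 229 229 228 227 226 221
  212 205 191 175]
 [142 137 132 126 121 117 129 174 218 232 232 230 229 228 228 227 228 224
  214 202 183 167]
 [143 142 138 132 125 121 127 164 208 228 231 230 229 229 228 229 229 227
  217 198 175 164]
 [143 138 140 139 139 141 140 160 197 225 234 236 234 233 232 231 230 225
  214 189 169 161]
 [135 138 136 135 135 136 137 146 179 217 234 237 238 238 238 238 234 225
  202 179 163 160]
 [122 125 127 125 127 125 125 129 157 201 229 238 239 239 239 239 234 216
  190 168 163 162]
 [124 122 122 121 123 124 124 124 141 186 219 229 230 233 234 228 216 194
  173 163 162 162]
 [123 124 125 124 124 123 126 128 136 166 198 206 199 189 177 171 166 165
  163 160 161 163]
 [134 134 129 128 127 129 132 138 138 134 134 128 121 122 125 134 147 156
  161 159 161 161]
 [145 144 143 140 136 131 130 134 136 134 130 126 130 127 131 144 154 159
  158 161 162 161]
 [147 149 148 147 143 137 134 135 128 126 124 129 128 129 140 151 159 161
  160 164 161 159]]
```

View pics/s6.png

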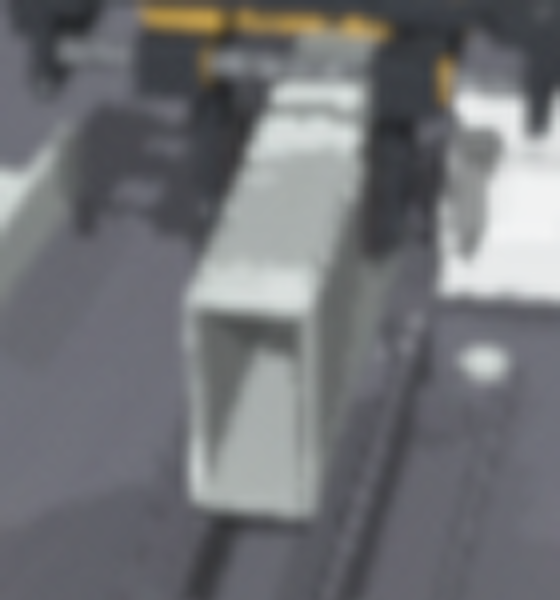

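View pics/t6.png

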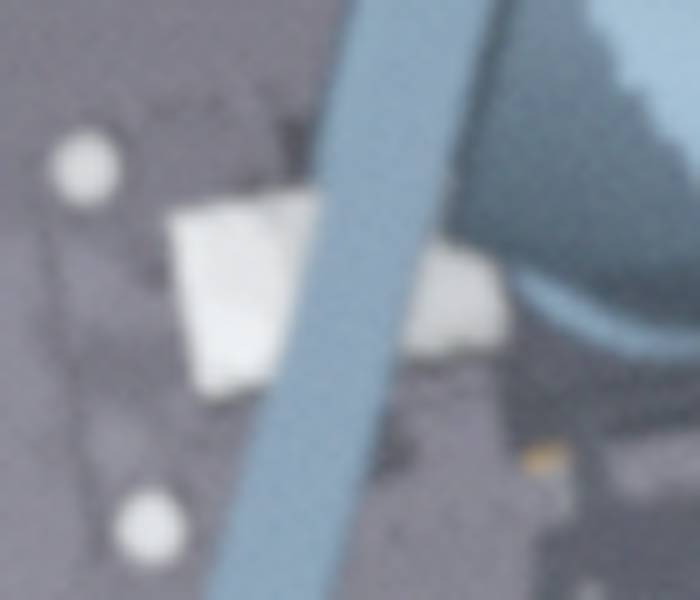

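```bash
python3 -c "
from h import *
c=capture('top');s=capture('side')
o=observe();p=o['tool_pos'];u=np.array([np.cos(-1.411),np.sin(-1.411)]);v=np.array([-u[1],u[0]])
g=cv2.cvtColor(c['img'],6).astype(float)
def edges(g,cols,r0,r1,sgn):
    out=[]
    for x in cols:
        d=np.diff(g[r0:r1,x])*sgn; i=d.argmax(); 
        sl=slice(max(i-2,0),i+3); w=np.clip(d[sl],0,None); out.append((x,r0+.5+(np.arange(len(d))[sl]*w).sum()/w.sum()))
    return np.array(out)
def rel(w):
    d=w[:,:2]-p[:2]; return np.c_[d@u,d@v].round(4)
z=p[2]-.133
for nm,cols,a,b,sg in(('upper',range(248,260),174,186,1),('lower',list(range(252,257))+list(range(271,280)),190,204,-1)):
    e=edges(g,cols,a,b,sg); r=rel(ray(c,e,z)); print(nm); print(np.c_[e.round(1),r]); print('slope',np.polyfit(r[:,0],r[:,1],1))
# fixture bolts relative
print('bolts',rel(ray(c,[(244.4,212.3),(333.1,196.4),(238.,176.3),(326.,160.3)],.012)), rel(ray(s,[(286.5,222.4),(251.6,217.9),(300,175),(270.3,171.8)],.012)))
# side end-face: corners
def q(x,y): return (240+(x+.5)/8-.5,130+(y+.5)/8-.5)
print('side top', rel(ray(s,[q(188,305),q(315,310)],z)),'bot',rel(ray(s,[q(190,508),q(315,520)],z-.08)))
"
```

```text
upper
[[ 2.480e+02  1.807e+02 -9.360e-02  1.790e-02]
 [ 2.490e+02  1.806e+02 -9.130e-02  1.770e-02]
 [ 2.500e+02  1.804e+02 -8.900e-02  1.760e-02]
 [ 2.510e+02  1.799e+02 -8.660e-02  1.830e-02]
 [ 2.520e+02  1.798e+02 -8.430e-02  1.830e-02]
 [ 2.530e+02  1.797e+02 -8.200e-02  1.800e-02]
 [ 2.540e+02  1.797e+02 -7.970e-02  1.760e-02]
 [ 2.550e+02  1.796e+02 -7.750e-02  1.740e-02]
 [ 2.560e+02  1.794e+02 -7.520e-02  1.740e-02]
 [ 2.570e+02  1.790e+02 -7.280e-02  1.790e-02]
 [ 2.580e+02  1.788e+02 -7.040e-02  1.810e-02]
 [ 2.590e+02  1.785e+02 -6.810e-02  1.830e-02]]
slope [0.00402024 0.01820014]
lower
[[ 2.520e+02  1.985e+02 -9.180e-02 -2.360e-02]
 [ 2.530e+02  1.981e+02 -8.950e-02 -2.330e-02]
 [ 2.540e+02  1.978e+02 -8.710e-02 -2.300e-02]
 [ 2.550e+02  1.976e+02 -8.480e-02 -2.290e-02]
 [ 2.560e+02  1.972e+02 -8.240e-02 -2.250e-02]
 [ 2.710e+02  1.949e+02 -4.800e-02 -2.330e-02]
 [ 2.720e+02  1.947e+02 -4.560e-02 -2.320e-02]
 [ 2.730e+02  1.946e+02 -4.340e-02 -2.340e-02]
 [ 2.740e+02  1.943e+02 -4.100e-02 -2.320e-02]
 [ 2.750e+02  1.940e+02 -3.870e-02 -2.290e-02]
 [ 2.760e+02  1.935e+02 -3.620e-02 -2.240e-02]
 [ 2.770e+02  1.936e+02 -3.410e-02 -2.300e-02]
 [ 2.780e+02  1.939e+02 -3.190e-02 -2.400e-02]
 [ 2.790e+02  1.938e+02 -2.960e-02 -2.410e-02]]
slope [-0.00463419 -0.02345955]
bolts [[-0.1182 -0.0482]
 [ 0.119  -0.0488]
 [-0.118   0.0484]
 [ 0.1189  0.0486]] [[-0.1163 -0.0473]
 [-0.1155  0.0496]
 [ 0.1231 -0.0464]
 [ 0.1245  0.0494]]
side top [[-0.0993  0.0168]
 [-0.0949 -0.0234]] bot [[-0.0977  0.0188]
 [-0.0967 -0.0232]]
```

Both views show the tube parallel to the bay, but about 3 mm off toward −tool z relative to the fixture. I shift it, lower to just above the rim and measure again.

Call:
carry_out:
  targets:
    - [0.02,[0.008,-0.003,0.003],[0.001,-0.003,-0.003]]
    - [0.02,[0.008,0,0],[0,0,0]]
    - [0.02,[0.006,0,0],[0,0,0]]
    - [0.02,[0,0,0],[0,0,0]]
    - [0.02,[0,0,0],[0,0,0]]

```text
t: 16.9
tool_pos: [0.4791, -0.0239, 0.2753]
ee_rot: [-0.056, 0.705, 0.056, 0.705]
wrist_force: [-0.2, -0.1, -6.7]
finger_gap: 0.449
```

```bash
cat > m.py <<'E'
from h import *
import sys
go((.479,-.0255,.28),.160)
c=capture('top');s=capture('side')
o=observe();p=o['tool_pos'];u=np.array([np.cos(-1.411),np.sin(-1.411)]);v=np.array([-u[1],u[0]])
C=np.array([.476,-.0215])
def rel(w):
    d=w[:,:2]-p[:2]; return np.c_[d@u,d@v].round(4)
z=p[2]-.133; print('tube bottom z',z-.08)
print('bolt mean top',rel(ray(c,[(244.4,212.3),(333.1,196.4),(238.,176.3),(326.,160.3)],.012)).mean(0),'side',rel(ray(s,[(286.5,222.4),(251.6,217.9),(300,175),(270.3,171.8)],.012)).mean(0))
def sub(g,pa,pb,n=9):
    # strongest step along the segment from pa to pb (dark to bright), sub-pixel
    k=60; P=np.linspace(pa,pb,k); val=cv2.remap(g,P[:,0].astype(np.float32)[None],P[:,1].astype(np.float32)[None],cv2.INTER_CUBIC)[0]
    val=np.convolve(val,np.ones(3)/3,'valid'); d=np.clip(np.diff(val),0,None); i=d.argmax(); sl=slice(max(i-6,0),i+7)
    t=((np.arange(len(d))[sl]+1.5)*d[sl]).sum()/d[sl].sum(); return pa+(np.array(pb)-pa)*t/(k-1)
def X(a,b,zz): return np.r_[p[:2]+u*a+v*b,zz]
gt=cv2.cvtColor(c['img'],6).astype(np.float32); gs=cv2.cvtColor(s['img'],6).astype(np.float32)
for nm,cam,g in(('top',c,gt),('side',s,gs)):
    for side in(1,-1):
        if nm=='side' and side==-1: continue
        r=[]
        for a in np.arange(-.088,-.066,.004):
            A,B=proj(cam,X(a,side*.034,z))[0],proj(cam,X(a,side*.008,z))[0]
            r.append(rel(ray(cam,[sub(g,A,B)],z))[0])
        r=np.array(r); print(nm,'edge',side,'v median',np.median(r[:,1]),'slope',np.polyfit(r[:,0],r[:,1],1)[0].round(3))
    r=[]
    for b in np.arange(-.012,.008,.004):
        A,B=proj(cam,X(-.115,b,z))[0],proj(cam,X(-.083,b,z))[0]
        r.append(rel(ray(cam,[sub(g,A,B)],z))[0])
    print(nm,'end u',np.median(np.array(r)[:,0]))
n=sys.argv[1]
cv2.imwrite(f'pics/s{n}.png',cv2.resize(s['img'][130:230,230:330],None,fx=6,fy=6,interpolation=2))
cv2.imwrite(f'pics/t{n}.png',cv2.resize(c['img'][160:220,230:300],None,fx=10,fy=10,interpolation=2))
E
python3 m.py 7
```

```text
t 16.9 pos [ 0.4791 -0.0239  0.2753] gap 0.0395 F [-0.18 -0.15 -6.73] q6 -0.46
shift now-axes [-0.0047 -0.0016 -0.0004]  turn [-0.0011 -0.0006 -0.0002]  shift in final axes [-0.0047 -0.0016 -0.0004]
tube bottom z 0.06252662971945606
bolt mean top [-0.002875 -0.0031  ] side [ 0.00065  -0.001775]
top edge 1 v median 0.018349999999999998 slope 0.022
top edge -1 v median -0.02035 slope 0.846
top end u -0.0976
side edge 1 v median 0.0189 slope -0.043
side end u -0.1006
```

View pics/s7.png

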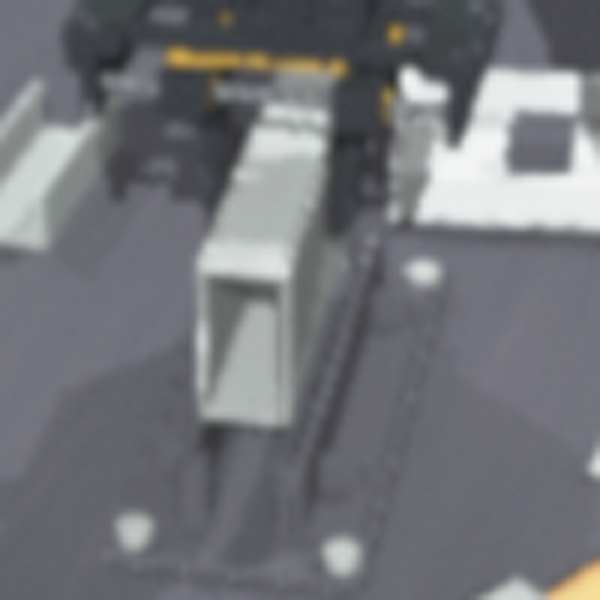

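The tube end hangs over the bay with its bottom edge at crop (245,420), between the two wall lines. It is aligned to about 1 mm. I lower in small steps and watch the force.

Call:
carry_out:
  targets:
    - [0.02,[0.005,-0.001,0],[-0.001,0,0]]
    - [0.02,[0.004,0,0],[0,0,0]]
    - [0.02,[0,0,0],[0,0,0]]
    - [0.02,[0,0,0],[0,0,0]]

```text
t: 17.4
tool_pos: [0.4796, -0.025, 0.2663]
ee_rot: [-0.057, 0.705, 0.056, 0.705]
wrist_force: [0.1, -0.9, -6.4]
finger_gap: 0.446
```

```bash
sed -i 's/go((.479,-.0255,.28)/go((.4793,-.0249,.255)/' m.py; python3 m.py 8
```

```text
t 17.4 pos [ 0.4796 -0.025   0.2663] gap 0.0393 F [ 0.14 -0.89 -6.4 ] q6 -0.46
shift now-axes [ 0.0113  0.0001 -0.0002]  turn [0.0001 0.0008 0.0005]  shift in final axes [ 0.0113  0.0001 -0.0002]
tube bottom z 0.0533856208527483
bolt mean top [-0.00405 -0.00335] side [-0.0005   -0.002025]
top edge 1 v median 0.01885 slope 0.031
top edge -1 v median -0.023149999999999997 slope 0.072
top end u -0.0975
side edge 1 v median 0.0193 slope -0.022
side end u -0.1002
```

View pics/s8.png

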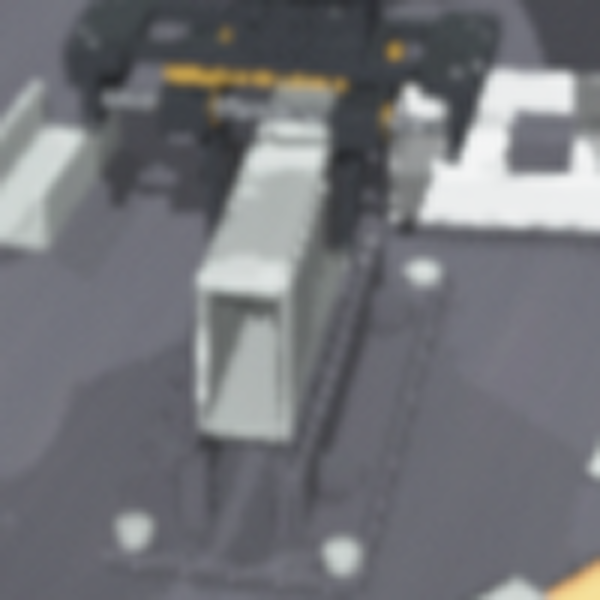

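View pics/t8.png

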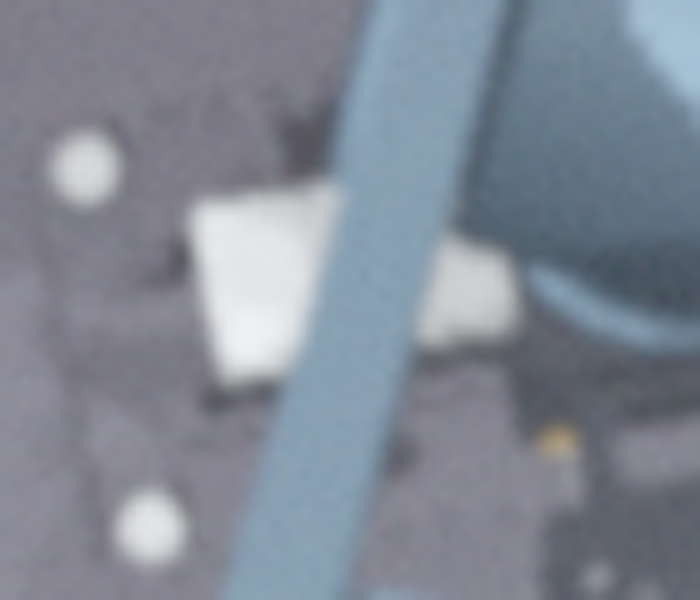

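Call:
carry_out:
  targets:
    - [0.02,[0.003,0,-0.001],[0,0.001,0]]
    - [0.02,[0.003,0,0],[0,0,0]]
    - [0.02,[0.003,0,0],[0,0,0]]
    - [0.02,[0,0,0],[0,0,0]]

```text
t: 17.9
tool_pos: [0.4785, -0.0251, 0.2569]
ee_rot: [-0.057, 0.705, 0.056, 0.705]
wrist_force: [-1.1, -0.2, -6.5]
finger_gap: 0.453
```

```bash
sed -i 's/go((.4793,-.0249,.255)/go((.4785,-.0252,.225)/' m.py; python3 m.py 9|head -3
```

```text
t 17.9 pos [ 0.4785 -0.0251  0.2569] gap 0.0399 F [-1.06 -0.17 -6.49] q6 -0.46
shift now-axes [ 0.0319 -0.     -0.0001]  turn [0.0002 0.0003 0.0008]  shift in final axes [ 0.0319 -0.0001 -0.0001]
tube bottom z 0.04427574650532158
```

The underside is below the rim and the wrist force is unchanged, so the tube has entered the bay. I continue.

Call:
carry_out:
  targets:
    - [0.02,[0.004,0,0],[0,0,0]]
    - [0.02,[0.004,0,0],[0,0,0]]
    - [0.02,[0.004,0,0],[0,0,0]]
    - [0.02,[0,0,0],[0,0,0]]

```text
t: 18.4
tool_pos: [0.4789, -0.0252, 0.2444]
ee_rot: [-0.057, 0.704, 0.056, 0.705]
wrist_force: [-0.3, 1.1, -6.0]
finger_gap: 0.45
```

```bash
python3 m.py 10
```

```text
t 18.4 pos [ 0.4789 -0.0252  0.2444] gap 0.0397 F [-0.29  1.11 -6.02] q6 -0.46
shift now-axes [ 0.0194  0.0001 -0.0004]  turn [0.0002 0.0013 0.0013]  shift in final axes [ 0.0194  0.0001 -0.0004]
tube bottom z 0.031933554111541654
bolt mean top [-0.00435  -0.002875] side [-0.0008   -0.001575]
top edge 1 v median 0.01895 slope -0.009
top edge -1 v median -0.01865 slope 0.689
top end u -0.0975
side edge 1 v median 0.019200000000000002 slope 0.031
side end u -0.0997
```

Call:
carry_out:
  targets:
    - [0.02,[0.004,0,0],[0,0,0]]
    - [0.02,[0.004,0,0],[0,0,0]]
    - [0.02,[0.004,0,0],[0,0,0]]
    - [0.02,[0.004,0,0],[0,0,0]]
    - [0.02,[0,0,0],[0,0,0]]

```text
t: 19.0
tool_pos: [0.4793, -0.0254, 0.2277]
ee_rot: [-0.057, 0.704, 0.056, 0.706]
wrist_force: [0.6, 0.6, -6.8]
finger_gap: 0.444
```

Call:
carry_out:
  targets:
    - [0.02,[0.002,0,0],[0,0,0]]
    - [0.02,[0.002,0,0],[0,0,0]]
    - [0.02,[0,0,0],[0,0,0]]

```text
t: 19.3
tool_pos: [0.4794, -0.0254, 0.2234]
ee_rot: [-0.057, 0.704, 0.056, 0.706]
wrist_force: [0.2, 0.3, -6.1]
finger_gap: 0.45
```

Call:
carry_out:
  targets:
    - [0.02,[0.002,0,0],[0,0,0]]
    - [0.02,[0.001,0,0],[0,0,0]]
    - [0.02,[0,0,0],[0,0,0]]

```text
t: 19.6
tool_pos: [0.4798, -0.0255, 0.2211]
ee_rot: [-0.057, 0.704, 0.056, 0.706]
wrist_force: [-0.1, -0.2, -6.4]
finger_gap: 0.447
```

```bash
python3 m.py 11
```

```text
t 19.6 pos [ 0.4798 -0.0255  0.2211] gap 0.0394 F [-0.09 -0.25 -6.41] q6 -0.46
shift now-axes [-0.0039  0.0005 -0.0012]  turn [0.0004 0.003  0.0021]  shift in final axes [-0.0039  0.0005 -0.0013]
tube bottom z 0.007980740643524734
bolt mean top [-0.0046 -0.0035] side [-0.0011   -0.002175]
top edge 1 v median 0.01935 slope -0.003
top edge -1 v median -0.019299999999999998 slope 0.629
top end u -0.0975
side edge 1 v median 0.0195 slope -0.036
side end u -0.0975
```

Call:
carry_out:
  targets:
    - [0.02,[0.001,0,0],[0,0.003,0.002]]
    - [0.02,[0.001,0,0],[0,0,0]]

```text
t: 19.9
tool_pos: [0.4805, -0.0257, 0.2209]
ee_rot: [-0.057, 0.705, 0.057, 0.705]
wrist_force: [-7.3, 2.3, 11.5]
finger_gap: 0.448
```

Call:
carry_out:
  targets:
    - [0.02,[0.001,0,0],[0,0,0]]
    - [0.02,[0.001,0,0],[0,0,0]]

```text
t: 20.1
tool_pos: [0.4807, -0.0257, 0.2209]
ee_rot: [-0.057, 0.705, 0.057, 0.705]
wrist_force: [-5.7, 0.8, 7.7]
finger_gap: 0.451
```

```bash
python3 m.py 12
```

```text
t 20.1 pos [ 0.4807 -0.0257  0.2209] gap 0.0398 F [-5.68  0.81  7.65] q6 -0.46
shift now-axes [-0.0041  0.0008 -0.0021]  turn [ 0.0011 -0.0005  0.0005]  shift in final axes [-0.0041  0.0008 -0.0021]
tube bottom z 0.007841318162378833
bolt mean top [-0.0049   -0.004375] side [-0.0014   -0.003075]
top edge 1 v median 0.01885 slope -0.011
top edge -1 v median -0.0191 slope 0.684
top end u -0.0978
side edge 1 v median 0.019450000000000002 slope 0.011
side end u -0.0983
```

View pics/s12.png

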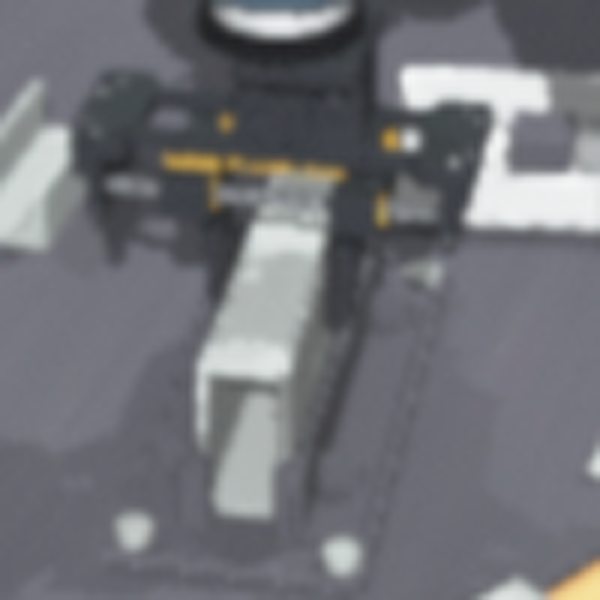

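The tube sits in the bay (end seen through the end slot at crop (245,450)). The floor force appeared at exactly the expected height. I release and rise.

Call:
carry_out:
  targets:
    - [0.042,[0,0,0],[0,0,0]]
    - [0.06,[0,0,0],[0,0,0]]
    - [0.075,[0,0,0],[0,0,0]]
    - [0.075,[0,0,0],[0,0,0]]
    - [0.075,[0,0,0],[0,0,0]]

```text
t: 20.7
tool_pos: [0.4829, -0.0263, 0.2232]
ee_rot: [-0.058, 0.703, 0.056, 0.707]
wrist_force: [0.4, 0.7, -0.6]
finger_gap: 0.814
```

Call:
carry_out:
  targets:
    - [0.075,[-0.01,0,0],[0,0,0]]
    - [0.075,[-0.02,0,0],[0,0,0]]
    - [0.075,[-0.03,0,0],[0,0,0]]
    - [0.075,[-0.04,0,0],[0,0,0]]
    - [0.075,[-0.04,0,0],[0,0,0]]
    - [0.075,[0,0,0],[0,0,0]]

```text
t: 21.3
tool_pos: [0.4814, -0.0259, 0.3702]
ee_rot: [-0.058, 0.703, 0.056, 0.706]
wrist_force: [-0.4, -0.7, 0.1]
finger_gap: 0.851
```

```bash
python3 -c "
from h import *
go((.32,-.33,.36),.160)"
```

```text
t 21.3 pos [ 0.4814 -0.0259  0.3702] gap 0.075 F [-0.44 -0.72  0.05] q6 -0.46
shift now-axes [ 0.0101 -0.2744 -0.2081]  turn [0.0008 0.0041 0.0025]  shift in final axes [ 0.0102 -0.2745 -0.2078]
```

Force free. I move the arm aside to see clearly.

Call:
carry_out:
  targets:
    - [0.075,[0,-0.015,-0.012],[0,0,0]]
    - [0.075,[0,-0.035,-0.026],[0,0,0]]
    - [0.075,[0,-0.035,-0.026],[0,0,0]]
    - [0.075,[0,-0.035,-0.026],[0,0,0]]
    - [0.075,[0,-0.035,-0.026],[0,0,0]]
    - [0.075,[0,-0.035,-0.026],[0,0,0]]
    - [0.075,[0,-0.035,-0.026],[0,0,0]]
    - [0.075,[0,-0.035,-0.026],[0,0,0]]
    - [0.075,[0,0,0],[0,0,0]]
    - [0.075,[0,0,0],[0,0,0]]

```text
t: 22.3
tool_pos: [0.3251, -0.3226, 0.3727]
ee_rot: [-0.06, 0.701, 0.056, 0.709]
wrist_force: [-0.2, -0.7, 0.1]
finger_gap: 0.853
```

Run:
```python
from h import *
go((.32,-.33,.36),.160)
c=capture('top');s=capture('side')
cv2.imwrite('pics/t20.png',c['img']);cv2.imwrite('pics/s20.png',cv2.resize(s['img'][100:250,180:380],None,fx=4,fy=4,interpolation=2))
g=cv2.cvtColor(c['img'],6); m=np.zeros_like(g); m[150:222,240:330]=(g[150:222,240:330]>165)*255
for k in cv2.findContours(m,0,1)[0]:
    if cv2.contourArea(k)>200:
        r=cv2.minAreaRect(k); w=ray(c,cv2.boxPoints(r),.088); e=w[1]-w[2] if np.linalg.norm(w[1]-w[2])>.1 else w[0]-w[1]; print(r,w.mean(0).round(4),'yaw',np.arctan2(e[1],e[0]),np.linalg.norm(e))
```

```text
t 22.3 pos [ 0.3251 -0.3226  0.3727] gap 0.0752 F [-0.17 -0.74  0.13] q6 -1.21
shift now-axes [ 0.0126 -0.0064 -0.0064]  turn [0.0037 0.0104 0.0062]  shift in final axes [ 0.0127 -0.0065 -0.0062]
((288.6790466308594, 182.96685791015625), (17.371315002441406, 77.75212097167969), 79.50852966308594) [ 0.4778 -0.0245  0.088 ] yaw 1.7344613602150634 0.19173350892895008
```

View pics/s20.png

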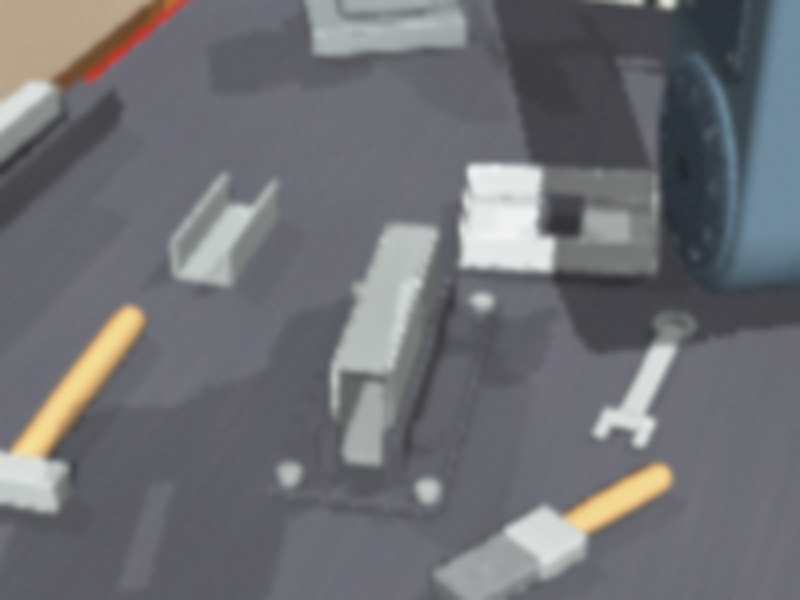

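View pics/t20.png

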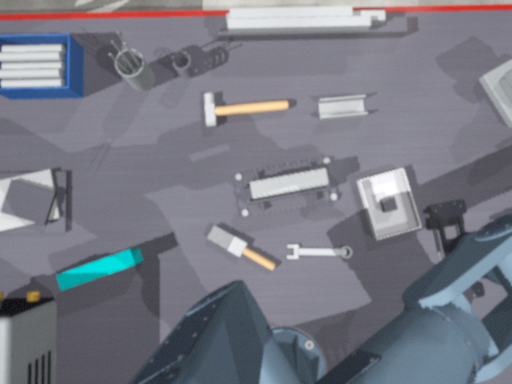

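The pictures show the tube seated in the bay at top (289,183), about 3 mm from the fixture centre and 0.004 rad off in yaw. The offcut is in the tray at (389,204). Hammer and channel are unmoved, and the gripper hangs free at (450,215).

```bash
python3 -c "
from bench import *
print(close_job())"
```

```text
the job is handed in; nothing more can be done
None
```

I felt out the offcut in the bay (the jaws stopped at about 35 mm on it), lifted it out and released it on the tray floor. I then lowered the grey tube into the bay in steps of 5 mm or less and let go. The job was handed in at about 22 s of the 72 s allowed.

**Last checks:**
- **Tube:** floor contact came at the expected height, with the underside at about 7.9 mm for an 8 mm floor. Seen from above, its centre is about 3.5 mm from the bay's centre and its yaw is within about 0.005 rad.
- **Offcut:** both views show it lying in the tray.
- **Bystanders:** by eye, the hammer and channel are where they were at the start.
- **Arm:** the gripper is clear and the wrist force is near zero.

**Disagreements:**
- **Tube in the jaws:** before insertion both cameras showed the held tube about 3 mm off the tool's measured centre. I followed the cameras, and the tube went in without touching a wall.
- **Along the bay:** the side and top views differed by up to about 6 mm there, probably because I guessed the bolt height. I stayed close to the top view.

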